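# Flip open the wide bolt box

## Robot

A 6-joint arm with a two-finger parallel gripper is mounted at the origin on the work surface. World frame = base frame: x ahead of the robot, y to its left, z up, the work surface at z = 0. Lengths are in m, angles in degrees, forces in N, time in s.
With the tool pointing down it reaches from about 0.375 to 0.75 m from the base axis. Payload 9 kg.
Tool frame: the origin (TCP) lies where the fingers leave the gripper's body, on its centre line; the fingertips stand 73 mm ahead of it and the grasp point (between the pads) lies 54 mm ahead of it (robot.tip_reach is the distance from the TCP to the fingertips, in m); z points along the fingers, y is the direction in which the jaws open and shut (so a half turn about z gives the same grasp; the last joint's range is limited). The gripper opens to 85 mm and grips with 20 to 120 N. Pads are 22 mm wide; open, the fingers measure 114 mm over their backs; the gripper's body (76 mm by 85 mm) begins 54 mm behind the grasp point. The pads swing forward as they close: fully open they stand 13 mm farther back than shut.
Start: joints at [55.422, 5.964, 5.575, 89.605, 0, 77.527], TCP at [0.226, 0.556, 0.304] pointing down, gripper open.
Joint ranges: [-171.21, 171.21], [-48.23, 106.86], [-62.78, 66.21], [-105.2, 120.99], [-86.42, 89.51], [-180, 180]. Speed limits (degrees/s): [127.2, 127.2, 147.25, 180, 180, 180].

## Interface

Orientations are given as [roll, pitch, yaw] about the fixed x, y, z axes, in that order (R = Rz(yaw) Ry(pitch) Rx(roll)).
In Python, from plant import robot gives the robot as it stands. Calls block until the motion is done:
- robot.move_pose(position, orientation): joint-space move of the TCP to a pose.
- robot.line_to(position, vel=0.15, rotation=None, guard=None): straight line of the TCP; rotation=None keeps the orientation; vel is the mean speed in m/s. With guard (N) it stops when the force on the tool has changed by that much, and returns True; else False.
- robot.goto_joints(angles): joint-space move.
- robot.set_gripper(opening): finger opening in m; the grip force is fixed at half the most; returns when the fingers have stopped.
- robot.pause(seconds).
- robot.ik(position, orientation): joint angles nearest the present ones, or None.
- robot.observe(): the state.
- robot.grab_frame(name): name is "scene" or "side" or "wrist"; returns the picture (480x640x3 uint8, blue, green, red); there is no depth.
- robot.get_calibration(name): a dict with "vertical_fov" (degrees; the focal length in pixels is half the picture's height over the tangent of half this angle, whatever the lens; pixels are square), "cx", "cy" (the principal point, pixels), "k1" (the pictures are not rectified: a ray, as slopes to the right and down, at radius r is drawn at 1 + k1 r^2 times it, then the intrinsics apply), "rvec" (rotation vector, rad) and "tvec" (3), from world to camera coordinates, as OpenCV has them. Camera axes: x right, y down, z forward; pixel columns grow to the right and rows downward; lengths in m; the calibration is good to about 2 mm. A picture is of the moment at which its call begins: read the wrist's pose just before it. get_calibration takes no time and is no camera call; for the wrist camera it gives the pose at the moment of the call.
A pose or a line that the arm cannot do raises robot.IKError and nothing moves.
- robot.job_done(): hands the job in, once; it reports no verdict.
The state is a dict: "time": time; "q": joint angles; "qvel": joint speeds; "joint_torque": joint torques, N m; "tool_pos": TCP position; "tcp_rot": TCP orientation; "ft_force": force on the tool from outside, world axes, zero at the start; "torque": the same for the moment, N m; "gripper_width": finger opening in m.
Only numpy, scipy, OpenCV 4.12 (cv2) and the standard library are available. Lean on these libraries where they do the work, as an engineer would, in place of code of your own. Each camera call takes 0.05 s, during which the arm holds its last target.

## Task

Two lidded steel parts boxes stand on the counter: open the wider one by pushing its lid up from under the front lip with the fingertips and on over the top, until it leans back on its bumpers by its own weight, then take the hand away. Only push: do not take the lid between the fingers or fling it, do not lift, tip or shove the box, and leave the narrow box shut and the jar, pump and bolt tool where they are.

Things in the scene. Friction and masses are not known exactly. Their poses are not given: they have to be found in the camera images.
- wide_box: The wider box, loose on the counter: grey sheet steel, 120 mm deep (its x), 190 mm wide (its y), open rim 76 mm high, walls 3 mm, about 2.2 kg with the bolts in it; origin at the centre of its underside. Its front (the side with the lip) faces its own -x, towards the robot give or take 23 degrees of yaw. Behind its rear wall two lugs, 22 mm wide and 70 mm either side of the middle, rise to about 100 mm and carry the black silicone bumpers the open lid leans on.
- wide_lid (a joint): Hinge angle of the wide box's steel lid, rad: 0 shut, 1.92 (110 degrees) fully open, leaning back on the bumpers. Hinge line along the rear rim; the front edge rises and swings away from the robot. The lid weighs about 0.28 kg (1 to 2 N upward at the lip lifts it) and has almost no friction: let go before about 1.5 rad it falls shut, past upright (1.57 rad) it falls open on its own.
- wide_hinge (a point): Middle of the wide lid's hinge line, 60 mm behind the box's centre and 76 mm above its underside. This frame turns with the lid: y along the hinge, -x from the hinge to the lip, z out of the lid's upper face. The lid is a 3 mm plate, 120 by 198 mm, its underside at z = 0 of this frame, then the lip; skirts hang 9 mm down at its two sides, none at the front.
- wide_lip (a point): Middle of the outer edge of the wide lid's front lip; axes as wide_hinge. The lip runs the full 198 mm width, projects 18 mm in front of the box's front wall and flares up 35 degrees, so its 4 mm thick rounded edge lies 13 mm above the plate's underside (about 90 mm above the counter when shut); the space under it is open.
- narrow_box: The narrow box, same make, 110 mm wide (its y), otherwise as the wide one; origin at the centre of its underside, front to its -x. To be left alone. Stands left or right of the wide box.
- narrow_lid (a joint): Hinge angle of the narrow box's lid, rad, 0 shut; to be left shut.
- jar: Clear glass jar with black screw cap, a few bearing balls in it, 68 mm in diameter, 100 mm tall, standing; origin at the centre of its underside. Fragile, to be left alone.
- bolt_tool: Chainring bolt tool lying flat, a steel bar 14 by 4 mm, 135 mm long along its x, with two 8 mm pegs standing up at one end; origin under its middle. To be left alone.
- pump: Red plastic bicycle mini pump lying along its x, 240 mm long, 30 mm in diameter, 35 mm high at the valve head; origin under its middle. To be left alone.

How it is judged (in metres and radians):
On the way:
1. the fingers push the wide lid up (value of joint wide_lid above 0.4 rad and contact force between the fingers and wide_box above 0.2 N), for 0.05 s.
At the end, for the whole second after the job is handed in: The wide lid rests fully open on its bumpers (beyond 1.82 rad) and still, the wide box upright and within 30 mm of where it stood, the narrow lid shut, and the narrow box, jar, bolt tool and pump within 20 mm of where they were (value of joint wide_lid above 1.82 rad and velocity of joint wide_lid between -0.1 and 0.1 rad/s and distance of wide_box from where it was at the start of the episode below 0.03 m and angle between wide_box's own z axis and vertical below 0.05 rad and linear speed of wide_box below 0.02 m/s and value of joint narrow_lid below 0.05 rad and distance of each of narrow_box, jar, bolt_tool, pump from where it was at the start of the episode below 0.02 m); the robot touches nothing.
It fails at once if the wide lid is flung (faster than 5 rad/s; its own fall stays near 3) (velocity of joint wide_lid above 5 rad/s).
It fails at once if the wide lid is taken between the fingers (contact force between the fingers and wide_box above 0.5 N and ((z of the grasp point in the frame of wide_hinge between -0.001 and 0.006 m and x of the grasp point in the frame of wide_hinge between -0.126 and -0.005 m) or (z of the grasp point in the frame of wide_hinge between 0.007 and 0.014 m and x of the grasp point in the frame of wide_hinge between -0.138 and -0.126 m)) and y of the grasp point in the frame of wide_hinge between -0.098 and 0.098 m).
It fails at once if the wide box is lifted, tipped or shoved (12 mm up, 0.12 rad, 40 mm) (height (world z) of wide_box above 0.012 m or angle between wide_box's own z axis and vertical above 0.12 rad or distance of wide_box from where it was at the start of the episode above 0.04 m).
It fails at once if the narrow box is opened or moved (value of joint narrow_lid above 0.2 rad or distance of narrow_box from where it was at the start of the episode above 0.03 m).
It fails at once if the jar, bolt tool or pump is lifted or moved (distance of any of jar, bolt_tool, pump from where it was at the start of the episode above 0.03 m or angle between jar's own z axis and vertical above 0.3 rad).
It also fails if it takes over 40 s, if anything falls off the work surface, if the arm or the gripper's body presses on something with over 40 N, if the wrist force passes 120 N, or if a joint passes its speed limit or range.

## Working session

There is one attempt and no reset: what is moved stays moved. The work goes in short steps, each a Python script; the robot and the scene stay as the last script left them, time stands still between calls to the robot, and variables do not carry over. Pictures are saved under pics/ and viewed, and the job is handed in when it is done.

```bash
ls; mkdir -p pics; python3 - <<'E'
from plant import robot
import cv2
for n in ["scene","side","wrist"]:
    c=robot.get_calibration(n); print(n,c)
    cv2.imwrite(f"pics/{n}0.png",robot.grab_frame(n))
print(robot.observe())
E
```

```text
pics
scene {'vertical_fov': 57.1344151069745, 'cx': 322.42764002706133, 'cy': 235.26509226864064, 'k1': -0.07881686536908915, 'rvec': array([ 1.64885325,  2.09355045, -0.71187595]), 'tvec': array([ 0.13165304, -0.40405035,  1.50024917])}
side {'vertical_fov': 56.42976593971808, 'cx': 320.7425255727961, 'cy': 243.37275652708692, 'k1': -0.0575739636286533, 'rvec': array([ 2.2875198 , -0.72762245,  0.31833951]), 'tvec': array([-0.45251556,  0.30008694,  0.7175061 ])}
wrist {'vertical_fov': 58.26788076213183, 'cx': 320.5232566446605, 'cy': 235.72585801037354, 'k1': -0.08929230310663547, 'rvec': array([-2.40429645, -1.61839056, -0.22683616]), 'tvec': array([-0.59911854, -0.03643661,  0.37955631])}
{'time': 0.15, 'q': array([ 5.54225233e+01,  5.99237495e+00,  5.53842820e+00,  8.96044087e+01,
       -1.09715471e-03,  7.75251742e+01]), 'qvel': array([-0.05241308, -0.05184765,  0.2606127 , -0.08552972, -0.0274562 ,
       -0.01355207]), 'joint_torque': array([ 3.81301070e-03, -5.57355595e+01,  5.04007995e+01,  1.25071913e-02,
       -3.08586341e-04, -2.88086721e-05]), 'tool_pos': array([0.22566906, 0.55575537, 0.30329529]), 'tcp_rot': array([-1.79942785e+02, -1.15341537e-02,  1.57897344e+02]), 'ft_force': array([-0.5793861 , -0.66776639,  0.62513492]), 'torque': array([ 0.0206394 , -0.01425486, -0.0077155 ]), 'gripper_width': 0.08530124777864173}
```

View pics/scene0.png

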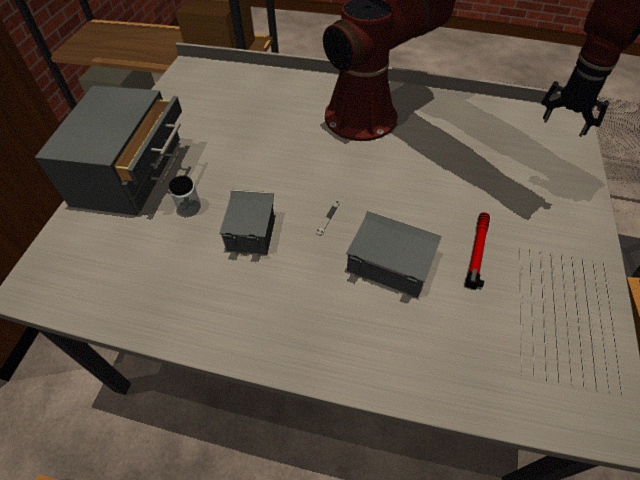

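View pics/side0.png

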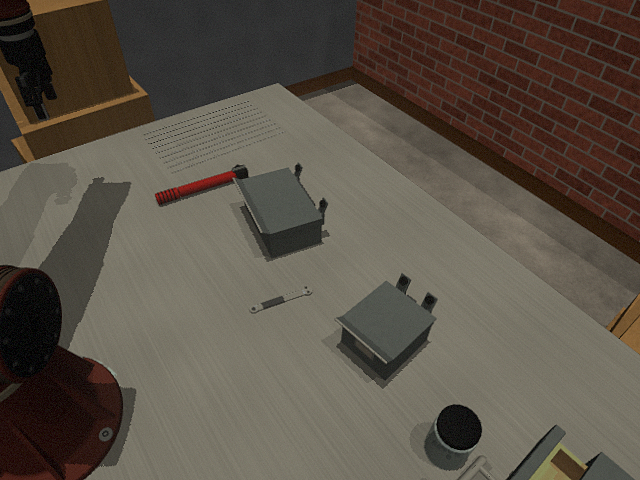

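View pics/wrist0.png

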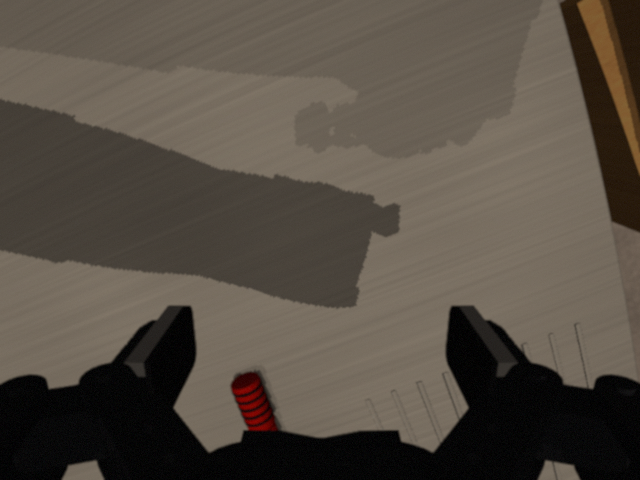

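The scene view shows the wide box around (395,250), the narrow one around (249,222), the pump at about (480,250), the tool at about (328,217) and the jar at about (184,195). In the side view the wide box is at about (280,210). Next I'll zoom in for corners.

```bash
python3 - <<'E'
import cv2
a=cv2.imread("pics/scene0.png")[200:305,335:455]
b=cv2.imread("pics/side0.png")[155:265,225:345]
cv2.imwrite("pics/za.png",cv2.convertScaleAbs(cv2.resize(a,None,fx=6,fy=5.7,interpolation=2)[:600],alpha=1.6))
cv2.imwrite("pics/zb.png",cv2.convertScaleAbs(cv2.resize(b,None,fx=5,fy=5,interpolation=2),alpha=1.6))
a=cv2.resize(cv2.imread("pics/scene0.png")[200:305,335:455],None,fx=5,fy=5,interpolation=2)
cv2.imwrite("pics/za.png",cv2.convertScaleAbs(a,alpha=1.6))
E
```

```text
(no output)
```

View pics/za.png

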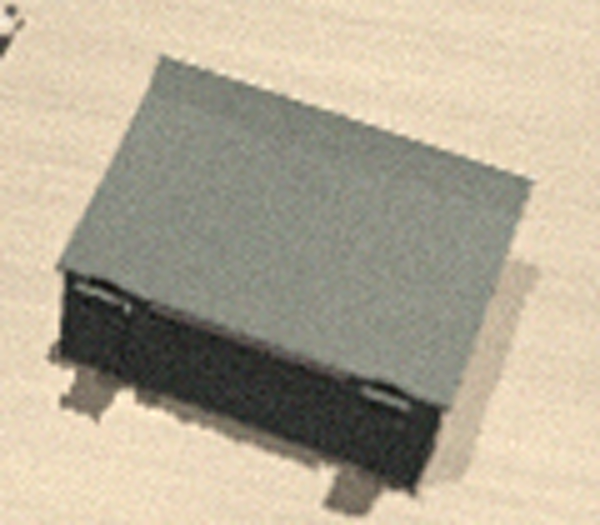

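View pics/zb.png

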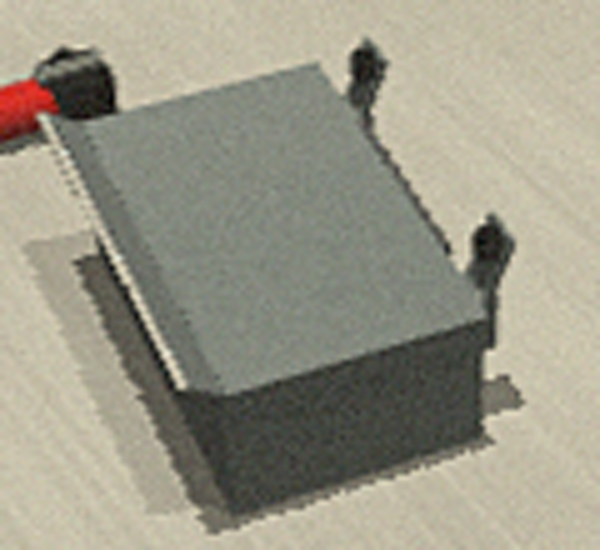

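The lip corners read as: scene +y (441,236.4) and -y (367.4,211.4); side +y (233,178) and -y (261.6,233). The rear lid corners are at scene (424.4,281.4) and (347.6,253.6), and side (288.6,168) and (323,218.6). I'll triangulate these and also measure the other objects.

```bash
cat > h.py <<'E'
import numpy as np, cv2
from plant import robot
from scipy.optimize import least_squares
def cam(n):
    c=robot.get_calibration(n); f=240/np.tan(np.radians(c["vertical_fov"]/2))
    return np.array([[f,0,c["cx"]],[0,f,c["cy"]],[0,0,1]]),np.array([c["k1"],0,0,0,0.]),np.array(c["rvec"]),np.array(c["tvec"])
def proj(c,P): return cv2.projectPoints(np.atleast_2d(P).astype(float),c[2],c[3],c[0],c[1])[0][:,0]
def tri(c1,p1,c2,p2):
    u=[cv2.undistortPoints(np.array([[p]],float),c[0],c[1]).reshape(2,1) for c,p in((c1,p1),(c2,p2))]
    M=[np.hstack([cv2.Rodrigues(c[2])[0],c[3].reshape(3,1)]) for c in(c1,c2)]
    X=cv2.triangulatePoints(M[0],M[1],u[0],u[1])[:,0];return X[:3]/X[3]
def onz(c,p,z):
    u=cv2.undistortPoints(np.array([[p]],float),c[0],c[1]).ravel();R=cv2.Rodrigues(c[2])[0]
    d=R.T@np.r_[u,1];o=-R.T@c[3];return o+d*(z-o[2])/d[2]
E
python3 - <<'E'
from h import *
S,D=cam("scene"),cam("side")
sc=[(441,236.4),(367.4,211.4),(424.4,281.4),(347.6,253.6)]
sd=[(233,178),(261.6,233),(288.6,168),(323,218.6)]
for a,b in zip(sc,sd): print(tri(S,a,D,b).round(4))
loc=np.array([[-.078,.099,.090],[-.078,-.099,.090],[.06,.099,.079],[.06,-.099,.079]])
def w(p):
    c,s=np.cos(p[2]),np.sin(p[2]);R=np.array([[c,-s,0],[s,c,0],[0,0,1]]);return loc@R.T+[p[0],p[1],p[3]]
f=lambda p:np.r_[(proj(S,w(p))-sc).ravel(),(proj(D,w(p))-sd).ravel()]
r=least_squares(f,[.6,.0,0,0]);print(r.x,np.degrees(r.x[2]),r.fun.round(1))
print("scene cam",(-cv2.Rodrigues(S[2])[0].T@S[3]),"side",(-cv2.Rodrigues(D[2])[0].T@D[3]))
for n,p in dict(jar=(184,185),narrowFL=(232,192),narrowFR=(273,193),tool1=(337,203),tool2=(320,232),pump1=(485,214),pump2=(474,285)).items(): print(n,onz(S,p,.1 if n=='jar' else .09 if 'na' in n else .015).round(3))
E
```

```text
[0.52   0.2965 0.0884]
[0.4828 0.1044 0.0876]
[0.6538 0.2697 0.0784]
[0.6177 0.0793 0.0768]
[ 0.57733547  0.18588147 -0.19052383 -0.00177397] -10.9162110960115 [ 1.2 -0.5  0.  -0.7  0.8  0.8 -1.1 -0.1  0.2  0.3  0.3  0.4 -0.  -0.2
  0.1  0.2]
scene cam [1.21767218 0.17713101 0.9577243 ] side [ 0.19216522 -0.48348057  0.73413662]
jar [ 0.514 -0.394  0.1  ]
narrowFL [ 0.501 -0.261  0.09 ]
narrowFR [ 0.48  -0.152  0.09 ]
tool1 [0.412 0.008 0.015]
tool2 [ 0.523 -0.014  0.015]
pump1 [0.356 0.42  0.015]
pump2 [0.596 0.398 0.015]
```

```bash
cat >> h.py <<'E'
from scipy.spatial.transform import Rotation as Rn
YAW=np.radians(-10.9); BX=np.array([.577,.186,0.]); TR=robot.tip_reach
Rb=Rn.from_euler('z',YAW).as_matrix()
def ori(a,flip):  # a: downward tilt deg; tool x up (flip=-1 down)
    a=np.radians(a); z=np.array([np.cos(a),0,-np.sin(a)]); x=flip*np.array([np.sin(a),0,np.cos(a)]); y=np.cross(z,x)
    return Rn.from_matrix(Rb@np.stack([x,y,z],1))
def tcp(tipbox,a,flip):  # tip given in hinge-fixed box frame (x,y rel. hinge, z rel hinge)
    R=ori(a,flip); w=BX+Rb@(np.array([.06,0,.076])+np.array(tipbox))
    return w-R.as_matrix()[:,2]*TR, R.as_euler('xyz',degrees=True)
E
python3 - <<'E'
from h import *
print(TR)
o=robot.observe();R=Rn.from_euler('xyz',o["tcp_rot"],degrees=True).as_matrix();W=cam("wrist")
print("cam in tool",R.T@(-cv2.Rodrigues(W[2])[0].T@W[3]-o["tool_pos"]))
for fl in(1,-1):
  for a in(0,15,30,45,60,75):
    res=[]
    for t in([-.16,0,-.03],[-.128,0,-.02],[-.09,0,.07],[0,0,.11],[.04,0,.1],[-.2,0,.12]):
        p,e=tcp(t,a,fl);q=robot.ik(list(p),list(e));res.append(None if q is None else [int(v) for v in q])
    print(fl,a,res)
E
```

```text
0.0726
cam in tool [ 7.01955064e-02  3.95813695e-05 -7.03035769e-02]
1 0 [None, None, None, None, None, None]
1 15 [None, None, None, None, None, None]
1 30 [None, None, None, [13, -44, -62, 14, -20, -167], [11, -34, -57, 8, -19, -168], None]
1 45 [None, None, None, [11, -32, -45, 34, -15, -164], [9, -25, -41, 30, -14, -165], None]
1 60 [[16, -40, -57, 45, -13, -155], [14, -35, -53, 44, -12, -157], [12, -31, -41, 52, -11, -159], [8, -18, -27, 51, -9, -163], [7, -11, -23, 49, -8, -164], None]
1 75 [[12, -22, -41, 57, -5, -157], [10, -18, -36, 57, -5, -159], [9, -14, -24, 66, -5, -160], [6, -1, -8, 68, -4, -163], [4, 4, -3, 67, -4, -164], [14, -31, -32, 75, -6, -155]]
-1 0 [None, None, None, None, None, None]
-1 15 [None, None, None, None, None, None]
-1 30 [None, None, None, [13, -44, -62, 14, -20, 12], [11, -34, -57, 8, -19, 11], None]
-1 45 [None, None, None, [11, -32, -45, 34, -15, 15], [9, -25, -41, 30, -14, 14], None]
-1 60 [[16, -40, -57, 45, -13, 24], [14, -35, -53, 44, -12, 22], [12, -31, -41, 52, -11, 20], [8, -18, -27, 51, -9, 16], [7, -11, -23, 49, -8, 15], None]
-1 75 [[12, -22, -41, 57, -5, 22], [10, -18, -36, 57, -5, 20], [9, -14, -24, 66, -5, 19], [6, -1, -8, 68, -4, 16], [4, 4, -3, 67, -4, 15], [14, -31, -32, 75, -6, 24]]<sys>:0: UserWarning: Gimbal lock detected. Setting third angle to zero since it is not possible to uniquely determine all angles.
```

```bash
cat >> h.py <<'E'
def ori2(a,az,flip=1):
    a=np.radians(a); z=np.array([np.cos(a),0,-np.sin(a)]); x=flip*np.array([np.sin(a),0,np.cos(a)]); y=np.cross(z,x)
    return Rn.from_matrix(Rb@Rn.from_euler('z',az,degrees=True).as_matrix()@np.stack([x,y,z],1))
def tcp2(t,a,az,flip=1):
    R=ori2(a,az,flip); w=BX+Rb@(np.array([.06,0,.076])+np.array(t))
    return w-R.as_matrix()[:,2]*TR, R.as_euler('xyz',degrees=True)
E
python3 - <<'E' 2>/dev/null
from h import *
for fl in (1,-1):
 for az in(0,-20,-40,-60,-80,20,40):
  for a in(25,30,35,40,45,50,55,60):
    s=''
    for t in([-.19,.03,-.02],[-.16,.03,-.03],[-.135,.03,-.02],[-.09,.03,.07],[0,.03,.11],[.03,.03,.1],[-.08,.03,.12]):
        p,e=tcp2(t,a,az,fl);q=robot.ik(list(p),list(e));s+='.' if q is None else 'X'
    if 'X' in s: print(fl,az,a,s)
E
```

```text
1 0 25 ....XX.
1 0 30 ....XX.
1 0 35 ....XX.
1 0 40 ...XXXX
1 0 45 ...XXXX
1 0 50 ..XXXXX
1 0 55 XXXXXXX
1 0 60 XXXXXXX
1 -20 25 XXXXXXX
1 -20 30 XXXXXXX
1 -20 35 XXXXXXX
1 -20 40 XXXXXXX
1 -20 45 XXXXXXX
1 -20 50 XXXXXXX
1 -20 55 XXXXXXX
1 -20 60 XXXXXXX
1 -40 25 XXXXXXX
1 -40 30 XXXXXXX
1 -40 35 XXXXXXX
1 -40 40 XXXXXXX
1 -40 45 XXXXXXX
1 -40 50 XXXXXXX
1 -40 55 XXXXXXX
1 -40 60 XXXXXXX
1 -60 25 XXXXXXX
1 -60 30 XXXXXXX
1 -60 35 XXXXXXX
1 -60 40 XXXXXXX
1 -60 45 XXXXXXX
1 -60 50 XXXXXXX
1 -60 55 XXXXXXX
1 -60 60 XXXXXXX
1 -80 25 XXX....
1 -80 30 XXXX...
1 -80 35 XXXXX.X
1 -80 40 XXXXXXX
1 -80 45 XXXXXXX
1 -80 50 XXXXXXX
1 -80 55 XXXXXXX
1 -80 60 XXXXXXX
1 20 35 ....XX.
1 20 40 ....XX.
1 20 45 ....XX.
1 20 50 ....XXX
1 20 55 ...XXXX
1 20 60 .XXXXXX
1 40 30 .....X.
1 40 35 ....XX.
1 40 40 ....XX.
1 40 45 ....XX.
1 40 50 ....XXX
1 40 55 ...XXXX
1 40 60 .XXXXXX
-1 0 25 ....XX.
-1 0 30 ....XX.
-1 0 35 ....XX.
-1 0 40 ...XXXX
-1 0 45 ...XXXX
-1 0 50 ..XXXXX
-1 0 55 XXXXXXX
-1 0 60 XXXXXXX
-1 -20 25 XXXXXXX
-1 -20 30 XXXXXXX
-1 -20 35 XXXXXXX
-1 -20 40 XXXXXXX
-1 -20 45 XXXXXXX
-1 -20 50 XXXXXXX
-1 -20 55 XXXXXXX
-1 -20 60 XXXXXXX
-1 -40 25 XXXXXXX
-1 -40 30 XXXXXXX
-1 -40 35 XXXXXXX
-1 -40 40 XXXXXXX
-1 -40 45 XXXXXXX
-1 -40 50 XXXXXXX
-1 -40 55 XXXXXXX
-1 -40 60 XXXXXXX
-1 -60 25 XXXXXXX
-1 -60 30 XXXXXXX
-1 -60 35 XXXXXXX
-1 -60 40 XXXXXXX
-1 -60 45 XXXXXXX
-1 -60 50 XXXXXXX
-1 -60 55 XXXXXXX
-1 -60 60 XXXXXXX
-1 -80 25 XXX....
-1 -80 30 XXXX...
-1 -80 35 XXXXX.X
-1 -80 40 XXXXXXX
-1 -80 45 XXXXXXX
-1 -80 50 XXXXXXX
-1 -80 55 XXXXXXX
-1 -80 60 XXXXXXX
-1 20 35 ....XX.
-1 20 40 ....XX.
-1 20 45 ....XX.
-1 20 50 ....XXX
-1 20 55 ...XXXX
-1 20 60 .XXXXXX
-1 40 30 .....X.
-1 40 35 ....XX.
-1 40 40 ....XX.
-1 40 45 ....XX.
-1 40 50 ....XXX
-1 40 55 ...XXXX
-1 40 60 .XXXXXX
```

```bash
cat >> h.py <<'E'
A,AZ=35,-22
def L(t,vel=.15,guard=None):
    p,e=tcp2(t,A,AZ); return robot.line_to(list(p),vel=vel,guard=guard)
def tipnow():
    o=robot.observe();R=Rn.from_euler('xyz',o["tcp_rot"],degrees=True).as_matrix()
    w=np.array(o["tool_pos"])+R[:,2]*TR
    return (Rb.T@(w-BX)-[.06,0,.076]).round(4),np.round(o["ft_force"],2),round(o["time"],2)
E
python3 - <<'E'
from h import *
robot.set_gripper(0.0)
p,e=tcp2([-.21,0,.14],A,AZ); print(p,e,robot.ik(list(p),list(e)))
robot.move_pose(list(p),list(e)); print(tipnow(),robot.observe()["gripper_width"])
L([-.21,0,-.03]); print(tipnow())
for n in("side","scene","wrist"): cv2.imwrite(f"pics/{n}1.png",robot.grab_frame(n))
a=cv2.resize(cv2.imread("pics/side1.png")[130:290,130:345],None,fx=3.6,fy=3.6,interpolation=2)
cv2.imwrite("pics/zs1.png",cv2.convertScaleAbs(a,alpha=1.6))
E
```

```text
[0.37977363 0.24666714 0.25764165] [180.  -55.  -32.9] [  39.39802793  -39.30864259  -48.1793444    57.65635214  -51.29410075
 -119.09466767]
(array([-2.100e-01,  1.000e-04,  1.401e-01]), array([-0.27, -0.4 ,  0.17]), 3.8) -4.226709310302758e-05
(array([-0.2097,  0.0004, -0.0291]), array([-0.  ,  0.21, -0.25]), 5.08)
```

View pics/zs1.png

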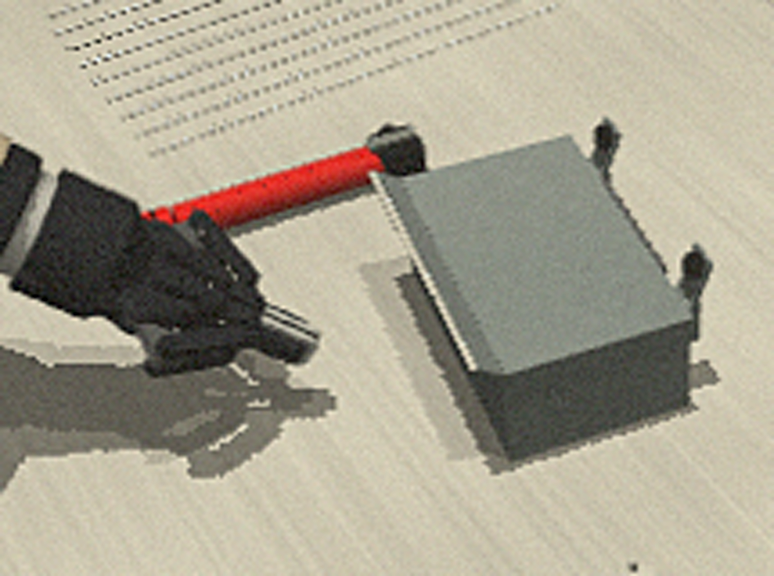

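View pics/wrist1.png

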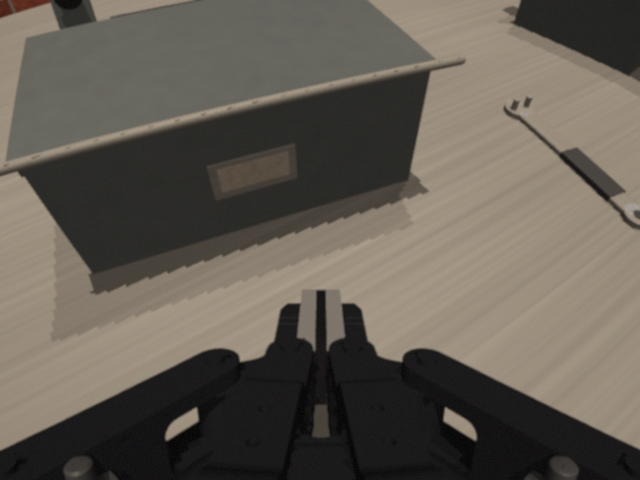

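The fingers are shut, in front of the box and aimed at its front wall. The wrist view shows the lip edge running from about (2,168) to (464,61), and the front foot corners at about (92,292) and (408,182). I'll check the fit against these.

```bash
python3 - <<'E'
from h import *
W=cam("wrist")
loc=np.array([[-.078,.099,.089],[-.078,-.099,.089],[-.06,.095,0],[-.06,-.095,0]])
print(proj(W,BX+loc@Rb.T).round(1))
wi=np.array([(2,168),(464,61),(92,292),(408,182)],float)
S,D=cam("scene"),cam("side")
sc=[(441,236.4),(367.4,211.4),(424.4,281.4),(347.6,253.6)]
sd=[(233,178),(261.6,233),(288.6,168),(323,218.6)]
l2=np.array([[-.078,.099,.090],[-.078,-.099,.090],[.06,.099,.079],[.06,-.099,.079]])
def w(p,l): return l@Rn.from_euler('z',p[2]).as_matrix().T+[p[0],p[1],0]
f=lambda p:np.r_[(proj(S,w(p,l2))-sc).ravel(),(proj(D,w(p,l2))-sd).ravel(),.5*(proj(W,w(p,loc))-wi).ravel()]
r=least_squares(f,[.577,.186,-.19]);print(r.x,np.degrees(r.x[2]),r.fun.round(1))
E
```

```text
[[-14.3 177.2]
 [465.3  61.6]
 [ 92.9 275.4]
 [408.3 180.8]]
[ 0.57680386  0.18465563 -0.17589478] -10.07802862281258 [ 0.5 -1.8 -1.  -1.1  1.  -0.2 -1.4 -0.3 -0.3  0.5  1.2  0.4 -0.6 -0.5
  0.6 -0.4 -4.9  4.8  2.  -0.9  2.6 -8.   1.1 -1.8]
```

The dark foot corner is really at about (92,272), since 292 was shadow, and the lip's left end is clipped by the image edge. The pose agrees within a couple of mm, so I'll go under the lip.

```bash
python3 - <<'E'
from h import *
print(L([-.139,0,-.03],vel=.06,guard=3),tipnow())
for n in("side","wrist"): cv2.imwrite(f"pics/{n}2.png",robot.grab_frame(n))
print(L([-.139,0,.0],vel=.02,guard=1.5),tipnow())
for n in("side","wrist"): cv2.imwrite(f"pics/{n}3.png",robot.grab_frame(n))
f=lambda n:cv2.convertScaleAbs(cv2.resize(cv2.imread(n)[155:265,225:345],None,fx=3.3,fy=3.3,interpolation=2),alpha=1.6)
g=lambda n:cv2.resize(cv2.imread(n)[:300],None,fx=.62,fy=.62)
a,b=f("pics/side2.png"),f("pics/side3.png")
top=np.hstack([a,b]);bot=np.hstack([g("pics/wrist2.png"),g("pics/wrist3.png")]);w=min(top.shape[1],bot.shape[1])
cv2.imwrite("pics/c3.png",np.vstack([top[:,:w],bot[:,:w]]))
E
```

```text
False (array([-0.1393,  0.    , -0.0301]), array([-0.36, -0.05,  0.27]), 6.57)
False (array([-1.391e-01, -1.000e-04, -3.000e-04]), array([ 0.27, -1.01, -1.18]), 8.32)
```

View pics/c3.png

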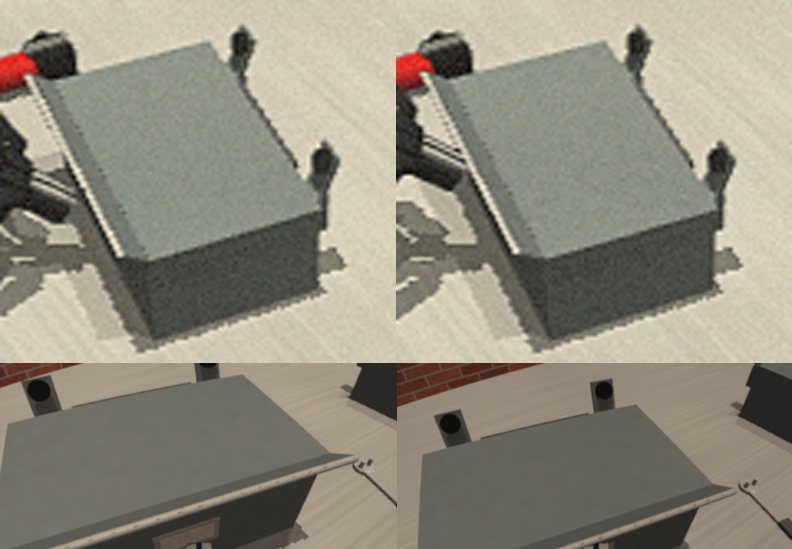

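The second frame shows the fingertips just under the lip's middle, touching at about -1.2 N, with the lid still shut. Now I'll run the arc: up first, stopping at about 45 degrees to check.

```bash
cat >> h.py <<'E'
def arc(th):
    k=np.clip((th-45)/30,0,1); c=np.array([-.130,.004])*(1-k)+np.array([-.110,0])*k
    t=np.radians(th); x=c[0]*np.cos(t)+c[1]*np.sin(t); z=-c[0]*np.sin(t)+c[1]*np.cos(t)
    return [x-.0073,0,z-.009]
E
python3 - <<'E'
from h import *
for th in (8,16,24,32,40,48):
    print(th,L(arc(th),vel=.05,guard=12),tipnow())
for n in("side","wrist","scene"): cv2.imwrite(f"pics/{n}4.png",robot.grab_frame(n))
f=lambda n:cv2.convertScaleAbs(cv2.resize(cv2.imread(n)[105:265,185:345],None,fx=2.4,fy=2.4,interpolation=2),alpha=1.6)
g=cv2.resize(cv2.imread("pics/wrist4.png"),(512,384))[:, :400]
cv2.imwrite("pics/c4.png",np.hstack([f("pics/side4.png"),g]))
E
```

```text
8 False (array([-0.1351,  0.0002,  0.0138]), array([-1.06,  1.52, -1.49]), 8.83)
16 False (array([-0.131,  0.   ,  0.031]), array([-1.09,  0.38, -1.54]), 9.35)
24 False (array([-0.1243,  0.    ,  0.0478]), array([-0.61,  0.36, -0.25]), 9.87)
32 False (array([-0.1152,  0.    ,  0.0636]), array([-2.01,  1.96,  0.02]), 10.38)
40 False (array([-0.1041,  0.    ,  0.0779]), array([-2.09,  0.62,  1.27]), 10.9)
48 False (array([-0.09  , -0.0001,  0.0887]), array([-3.31,  0.42,  0.55]), 11.41)
```

View pics/c4.png

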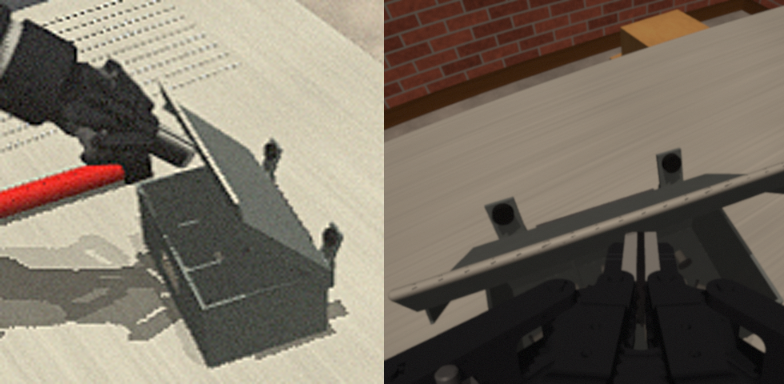

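The side view shows the lid up about 45 degrees, resting on the fingertips, with the box unmoved. Continuing past upright.

```bash
python3 - <<'E'
from h import *
for th in (56,64,72,80,86,92):
    print(th,L(arc(th),vel=.04,guard=12),tipnow())
for th in (96,100,104):
    print(th,L(arc(th),vel=.03,guard=12),tipnow())
robot.pause(.5);print(tipnow())
for n in("side","wrist","scene"): cv2.imwrite(f"pics/{n}5.png",robot.grab_frame(n))
f=lambda n:cv2.convertScaleAbs(cv2.resize(cv2.imread(n)[105:265,185:345],None,fx=2.4,fy=2.4,interpolation=2),alpha=1.6)
g=cv2.resize(cv2.imread("pics/wrist5.png"),(512,384))[:, :400]
cv2.imwrite("pics/c5.png",np.hstack([f("pics/side5.png"),g]))
E
```

```text
56 False (array([-0.0737, -0.0001,  0.0941]), array([-1.12,  1.65,  0.89]), 12.14)
64 False (array([-0.0574, -0.0002,  0.0968]), array([-1.05,  0.84, -0.11]), 12.71)
72 False (array([-0.0415, -0.0001,  0.0975]), array([-1.62, -0.21, -0.59]), 13.26)
80 False (array([-0.0263, -0.0002,  0.0992]), array([-0.05,  0.31,  1.05]), 13.79)
86 False (array([-1.480e-02, -1.000e-04,  1.007e-01]), array([-0.69,  0.39,  0.05]), 14.23)
92 False (array([-0.0033, -0.0002,  0.1008]), array([0.2 , 0.06, 0.05]), 14.68)
96 False (array([ 4.300e-03, -1.000e-04,  1.003e-01]), array([-0.53, -0.07, -0.57]), 15.08)
100 False (array([ 0.0119, -0.0001,  0.0992]), array([ 0.05,  0.56, -0.35]), 15.49)
104 False (array([ 0.0194, -0.0001,  0.0976]), array([-0.34, -0.96, -0.93]), 15.9)
(array([0.0193, 0.0001, 0.0978]), array([ 0.29, -0.33, -0.26]), 16.4)
```

View pics/c5.png

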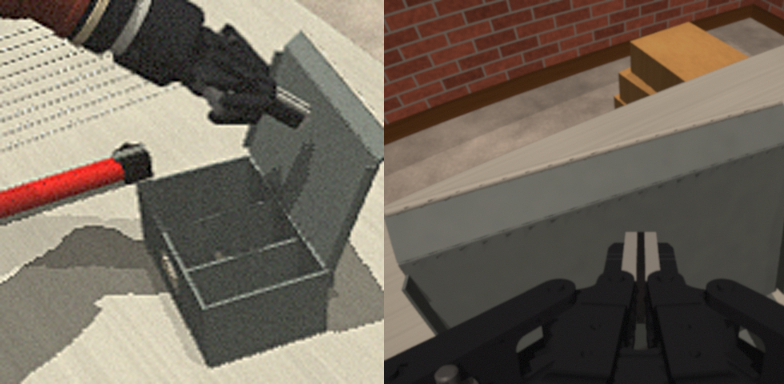

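The lid appears to be leaning back against its bumpers, with the fingers in front of it. I'll withdraw straight back and up, then check.

```bash
python3 - <<'E'
from h import *
L([-.06,0,.11],vel=.06);L([-.19,0,.15],vel=.12);robot.pause(.7);print(tipnow())
for n in("side","scene"): cv2.imwrite(f"pics/{n}6.png",robot.grab_frame(n))
S,D=cam("scene"),cam("side")
# predicted lip corners for lid at 110 and 95 deg, and box front bottom corners
for th in(95,104,110):
    t=np.radians(th);x=-.138*np.cos(t)+.013*np.sin(t);z=.138*np.sin(t)+.013*np.cos(t)
    P=BX+np.array([[.06+x,s*.099,.076+z] for s in(1,-1)])@Rb.T
    print(th,proj(S,P).round(1).tolist(),proj(D,P).round(1).tolist())
P=BX+np.array([[-.06,-.095,0],[.06,-.095,0]])@Rb.T;print(proj(D,P).round(1))
# motion of other objects
a,b=cv2.imread("pics/scene0.png"),cv2.imread("pics/scene6.png")
for n,(x,y) in dict(jar=(184,193),narrow=(249,222),tool=(328,217),pump=(480,250)).items():
    w,h=(24,42) if n!='jar' and n!='tool' else(20,24)
    T=a[y-h:y+h,x-w:x+w];R=b[y-h-8:y+h+8,x-w-8:x+w+8]
    m=cv2.minMaxLoc(cv2.matchTemplate(R,T,cv2.TM_CCOEFF_NORMED));print(n,m[1],np.subtract(m[3],8))
f=lambda n,r:cv2.convertScaleAbs(cv2.resize(cv2.imread(n)[r[0]:r[0]+160,r[1]:r[1]+160],None,fx=2.5,fy=2.5,interpolation=2),alpha=1.6)
cv2.imwrite("pics/c6.png",np.hstack([f("pics/side6.png",(105,205)),f("pics/scene6.png",(165,315))]))
E
```

```text
(array([-0.19,  0.  ,  0.15]), array([-0.72,  0.98, -0.11]), 20.02)
95 [[433.2, 257.6], [343.9, 226.4]] [[296.9, 116.1], [336.1, 164.7]]
104 [[429.8, 267.0], [340.0, 235.1]] [[305.6, 116.4], [345.5, 164.5]]
110 [[427.4, 273.6], [337.5, 241.2]] [[311.0, 117.4], [351.3, 165.2]]
[[271.9 258.4]
 [321.4 242.5]]
jar 0.9934476613998413 [0 0]
narrow 0.992728054523468 [0 0]
tool 0.8994755148887634 [0 0]
pump 0.9916225075721741 [0 0]
```

View pics/c6.png

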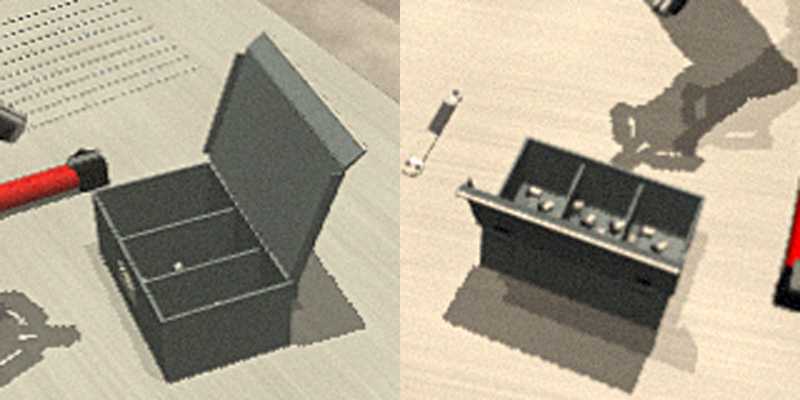

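The side view has the lip corners at (311,119) and (350,165), against (311,117) and (351,165) predicted for 110 degrees. The box's front foot corner is at (271.8,257.8), against (271,257.4) measured before the push. Handing in.

```bash
python3 -c "
from plant import robot
robot.job_done()"
```

```text
the job is handed in; nothing more can be done
```

The wide box is open: its lid leans back on the bumpers at about 110 degrees, and the hand is withdrawn clear of it. I pushed the lid up from under the lip with the closed fingertips, followed its arc past upright to about 104 degrees, then backed off. The last move ended at about 20 s on the robot's clock.

- **Lid:** in the side view its lip corners are within about 2 px of where a 110 degree lid should put them.
- **Wide box:** its front foot corner is within about 1 px of where it was before the push.
- **Other objects:** the jar, narrow box, bolt tool and pump show no shift (0 px) in the scene view. The tool's image match was weaker, at 0.90 against 0.99 for the others.
- **Forces:** readings taken at the end of each step stayed below about 4 N, and the 12 N force stop used on the push never tripped.
- **Disagreement:** two wrist-view corner readings disagreed with the box fit. One was a shadow and the other was cut off by the image edge, so I left the fit unchanged.
- **Not measured:** I had no direct reading of the lid's speed. The push was slow, at 0.05 m/s or less.

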